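# Extend the tube rack's outrigger leg to its mark and shut the cam lever

### The job

Take the brush and sweep the three terracotta bits off the plywood run-board in front of the rack's leg (touch the bits with the brush only), then stand the brush upright on the shelf, clear of the board. Pull the leg out, cam lever still open, until the outer face of its black T foot is level with the red line across the board, and holding it there press the orange cam lever fully shut against the sleeve; do not shut it anywhere else. The cam nut is still slack and a spring draws the leg back, so finish still holding the leg at that line with the lever shut, and leave saucer, pail, funnel and spoon where they are.

Things in the scene. Friction and masses are not known exactly. Their poses are not given: they have to be found in the camera images.
- rack: Wooden rack 80 x 240 mm, 82 mm high, screwed to the shelf, holding three capped clear seed tubes up to 158 mm high. Origin: centre of its underside, at shelf height; its x axis points away from the leg (at yaw 0 away from the robot), z up. The leg comes out along the rack's -x, sliding over an aluminium bar.
- board (a point): Middle of the top of the plywood run-board fixed on the shelf under the leg, in front of the rack: 285 mm long, 140 mm wide, 4 mm thick; in the rack frame x = -320 to -35 mm, y = -70 to +70 mm. Axes as the rack's.
- leg: Sliding leg: grey sleeve 24 mm wide, 30 mm high, 120 mm long, with a black T foot. Origin: centre of the sleeve's rim nearest the rack, 40 mm above the shelf; axes as the rack's, sleeve from x = 0 to -120 mm. Fully in, the origin is at rack x = -55 mm; travel 110 mm outward (-x). A spring (2 N fully in, 5 N fully out, friction 1 N) draws it back in when let go, lever shut or not.
- toe (a point): Middle of the outer face of the leg's T foot, at leg x = -134 mm, 40 mm above the shelf. The foot is a bar 124 mm long across the leg (y +-62 mm), from leg x = -120 to -134 mm and from 6 to 55 mm above the shelf. Its inner face can be hooked from above with open fingers that straddle sleeve and lever.
- mark_line (a point): Red length mark: a red stripe 4 mm wide across the whole run-board, 225 to 265 mm from the rack's origin along its -x, different each time, not movable. This point: its middle, on top of the board; axes as the rack's. The leg is at the mark when the outer face of the T foot (toe) is level with the stripe, seen from above.
- lever (a joint): Orange cam lever on the sleeve's -y side, opening angle in rad: 0 shut, 0.5 stop, starts 0.32 to 0.45. Vertical hinge at leg x -60, y -16 mm; 54 mm long, 7 thick, 24 high, pointing outward; opening swings its tip to -y. Shut, its outer face is at leg y = -22.5 mm: sleeve and lever are 34.5 mm wide together (y +12 to -22.5). Friction: 3 N near the tip moves it; it stays where left.
- lever_tip (a point): Tip of the cam lever, outer face, mid height (40 mm above the shelf); at leg x = -114 mm when shut. Moves with the lever.
- brush: Block brush, loose, 140 g, standing on its stiff black bristles (110 x 26 mm, 30 high); wooden back 116 x 30 mm up to 44 mm, on it a grip ridge 90 mm long (x), 22 mm wide (y), from 44 to 74 mm high. Origin: centre of the underside of the bristles; x along its length, z up. Take the ridge from above across its width.
- bit0: Chunky bit of broken terracotta, about 24 x 18 x 18 mm high, 15 g, lying on the run-board outside the T foot; origin: centre of its underside.
- bit1: Chunky bit of broken terracotta, about 20 x 20 x 18 mm high, 15 g, lying on the run-board outside the T foot; origin: centre of its underside.
- bit2: Chunky bit of broken terracotta, about 26 x 16 x 18 mm high, 15 g, lying on the run-board outside the T foot; origin: centre of its underside.
- saucer: White ceramic saucer, 130 mm across, 18 mm high, loose; origin: centre of its underside. Leave alone.
- pail: Small steel pail with clipped-on lid, 106 mm across, 119 mm high, loose; origin: centre of its underside. Leave alone.
- funnel: Blue plastic funnel standing mouth down, 100 mm across, 100 mm high, loose; origin: centre of its underside. Leave alone.
- spoon: Bamboo spoon, 200 mm long (x), lying on the shelf, loose; origin: mid-length on its underside. Leave alone.
Things that resemble listed ones, but are neither listed nor needed, are in the scene too. Leave any green look-alike of the brush alone.

How it is judged:
On the way, in this order (a step that is already met when the one before it is completed fails the run):
1. all three bits are off the run-board, the brush held, the leg still in ((y of bit0 in the frame of rack above 0.075 m or y of bit0 in the frame of rack below -0.075 m or x of bit0 in the frame of rack below -0.325 m) and height (world z) of each of bit0, bit1, bit2 below 0.03 m and (y of bit1 in the frame of rack above 0.075 m or y of bit1 in the frame of rack below -0.075 m or x of bit1 in the frame of rack below -0.325 m) and (y of bit2 in the frame of rack above 0.075 m or y of bit2 in the frame of rack below -0.075 m or x of bit2 in the frame of rack below -0.325 m) and contact force between the fingers and brush above 1 N and distance of leg from where it was at the start of the episode below 0.012 m), for 0.1 s.
2. brush standing down clear of the board; leg pulled out to the mark with the lever still open (height (world z) of brush below 0.008 m and angle between brush's own z axis and vertical below 0.15 rad and contact force between the fingers and brush below 0.3 N and (y of brush in the frame of rack above 0.085 m or y of brush in the frame of rack below -0.085 m or x of brush in the frame of rack below -0.335 m) and x of toe in the frame of mark_line between -0.005 and 0.005 m and value of joint lever above 0.2 rad), for 0.2 s.
At the end, for the whole second after the job is handed in: Bits off the run-board (centres 5 mm past its edge), brush standing upright on the shelf off the board, released; T foot's outer face within 5 mm of the red line, lever within 0.06 rad of shut, fingers still holding leg and lever (over 2 N) through the last second ((y of bit0 in the frame of rack above 0.075 m or y of bit0 in the frame of rack below -0.075 m or x of bit0 in the frame of rack below -0.325 m) and height (world z) of each of bit0, bit1, bit2 below 0.03 m and (y of bit1 in the frame of rack above 0.075 m or y of bit1 in the frame of rack below -0.075 m or x of bit1 in the frame of rack below -0.325 m) and (y of bit2 in the frame of rack above 0.075 m or y of bit2 in the frame of rack below -0.075 m or x of bit2 in the frame of rack below -0.325 m) and height (world z) of brush below 0.008 m and angle between brush's own z axis and vertical below 0.15 rad and contact force between the fingers and brush below 0.3 N and (y of brush in the frame of rack above 0.085 m or y of brush in the frame of rack below -0.085 m or x of brush in the frame of rack below -0.335 m) and x of toe in the frame of mark_line between -0.005 and 0.005 m and value of joint lever below 0.06 rad and contact force between the fingers and leg above 2 N and linear speed of brush below 0.02 m/s); the arm keeps its last pose, push and grip.
It fails at once if a bit touched by the gripper (contact force between the fingers and bit0 above 0.5 N or contact force between the fingers and bit1 above 0.5 N or contact force between the fingers and bit2 above 0.5 N).
It fails at once if lever shut while the leg is more than 8 mm off the mark (value of joint lever below 0.12 rad and not (x of toe in the frame of mark_line between -0.008 and 0.008 m)).
It fails at once if saucer, pail, funnel or spoon moved more than 20 mm (distance of any of saucer, pail, funnel, spoon from where it was at the start of the episode above 0.02 m).
It also fails if it takes over 64 s, if anything falls off the work surface, if the arm or the gripper's body presses on something with over 40 N, if the wrist force passes 120 N, or if a joint passes its speed limit or range.

### The arm

A 6-joint arm with a two-finger parallel gripper is mounted at the origin on the work surface. World frame = base frame: x ahead of the robot, y to its left, z up, the work surface at z = 0. Lengths are in m, angles in rad, forces in N, time in s.
With the tool pointing down it reaches from about 0.325 to 0.925 m from the base axis. Payload 3.1 kg.
Tool frame: the origin (TCP) lies at the very end of the fingers, on their centre line; the grasp point (between the pads) lies 19 mm behind it (bot.grip_point_offset is the distance from the TCP to the grasp point, in m); z points along the fingers, y is the direction in which the jaws open and shut (so a half turn about z gives the same grasp; the last joint's range is limited). The gripper opens to 85 mm and grips with 20 to 120 N. Pads are 22 mm wide; open, the fingers measure 114 mm over their backs; the gripper's body (76 mm by 85 mm) begins 54 mm behind the grasp point. The pads swing forward as they close: fully open they stand 13 mm farther back than shut.
Start: joints at [1.052, 0.217, 1.613, -0, 1.311, -0.112], TCP at [0.247, 0.574, 0.231] pointing down, gripper open.
Joint ranges: [-2.75, 2.75], [-0.78, 2.1], [0.31, 2.55], [-1.13, 4.27], [0.13, 2.63], [-2.58, 2.58]. Speed limits (rad/s): [2.79, 2.79, 3.14, 3.14, 3.14, 3.14].

### API

Orientations are given as [roll, pitch, yaw] about the fixed x, y, z axes, in that order (R = Rz(yaw) Ry(pitch) Rx(roll)).
In Python, from bench import bot gives the robot as it stands.
- The arm moves only by the shell command python3 -m inch 'ROWS' [FORCE]. ROWS is text: rows parted by semicolons, each of 5 numbers parted by spaces: the closure, from -1 (fully open) to 1 (shut), so that 0 is half open, then the shift along the tool's x, y, z in mm, then the turn about the tool's z in rad. A call has 1 to 10 rows; each row is the pose to reach, as a shift and turn from the pose commanded when the call began, along the tool's axes at that moment; what a row does not reach only later rows make up. A row lasts 1/10 s, in which the tool goes at most 50 mm and 8.59 degrees, less where a joint would pass 70% of its speed; a pose out of reach is approached as far as the arm can. A call with a gripper value outside its range is refused whole. The fingers move at their own pace and stop on an object; FORCE is the grip in N (left out, the last holds). Time passes only in rows, so rows that repeat a pose let the fingers close. It gives the time, the measured TCP pose, the force and the opening at its end, in the units of the state.
- bot.get_obs(): the state, without advancing time (a new reading comes with each control period).
- bot.camera(name): name is "scene" or "top"; returns a dict with "color" (400x640x3 uint8, red, green, blue), "range_z" (400x640 float32, m along the optical axis (not along the pixel's ray), 0 where there is no reading), "fx", "fy", "cx", "cy" (pixels), "k1" (the pictures are not rectified: a ray, as slopes to the right and down, at radius r is drawn at 1 + k1 r^2 times it, then the intrinsics apply), "cam_to_world" (4x4, takes a point from camera to world coordinates). Camera axes: x right, y up, looking along -z (the intrinsics and any distortion apply to the point x, -y, -z); pixel columns grow to the right and rows downward; lengths in m; the calibration is good to about 2 mm. A picture is of the moment at which its call begins.
- bot.sign_off(): hands the job in, once; it reports no verdict.
The state is a dict: "t": time; "joint_pos": joint angles; "dq": joint speeds; "tau": joint torques, N m; "tcp_pos": TCP position; "tcp_rot": TCP orientation; "contact_force": force on the tool from outside, world axes, zero at the start; "wrist_torque": the same for the moment, N m; "finger_gap": opening from 0.0 (shut) to 1.0 (fully open).
Only numpy, scipy, OpenCV 4.12 (cv2) and the standard library are available. Lean on these libraries where they do the work, as an engineer would, in place of code of your own. Each camera call takes 0.05 s, during which the arm holds its last target. There are 200 camera calls.

## Working session

There is one attempt and no reset: what is moved stays moved. The work goes in short steps, Python scripts to look and compute and a shell command to move; the robot and the scene stay as the last step left them, time stands still between calls to the robot, and variables do not carry over. Pictures are saved under pics/ and viewed, about 8 in all and at most 12, crops included, and the job is handed in when it is done.

```bash
ls; mkdir -p pics; cat > h.py <<'E'
import numpy as np, cv2
from bench import bot
def grab(n):
    return bot.camera(n)
def world(c):
    "world xyz for every pixel from range_z"
    h,w=c["range_z"].shape
    v,u=np.mgrid[0:h,0:w]
    K=np.array([[c["fx"],0,c["cx"]],[0,c["fy"],c["cy"]],[0,0,1.]])
    p=cv2.undistortPoints(np.stack([u,v],-1).reshape(-1,1,2).astype(float),K,np.array([c["k1"],0,0,0.])).reshape(h,w,2)
    z=c["range_z"]; P=np.stack([p[...,0]*z,-p[...,1]*z,-z,np.ones_like(z)],-1)
    return (P@c["cam_to_world"].T)[...,:3], p
def onplane(c,p,z):
    "p: undistorted slopes (...,2) -> point on plane height z"
    M=c["cam_to_world"]; d=np.stack([p[...,0],-p[...,1],-np.ones(p.shape[:-1])],-1)@M[:3,:3].T
    o=M[:3,3]; return o+d*((z-o[2])/d[...,2])[...,None]
E
python3 - <<'E'
from h import *
o=bot.get_obs()
for k in o: print(k,np.round(o[k],3))
for n in("top","scene"):
    c=grab(n); cv2.imwrite(f"pics/{n}0.png",c["color"][...,::-1]); np.savez(f"{n}0.npz",**c)
    print(n,c["fx"],c["k1"],np.round(c["cam_to_world"],3).tolist())
E
```

```text
pics
t 0.0
joint_pos [ 1.052  0.218  1.615  0.     1.311 -0.112]
dq [-0.003 -0.    -0.001 -0.001  0.    -0.001]
tau [-2.0000e-03 -3.9686e+01 -3.0384e+01 -0.0000e+00  1.0000e-02 -0.0000e+00]
tcp_pos [0.247 0.573 0.23 ]
tcp_rot [-3.139 -0.     2.735]
contact_force [ 0.479  0.055 -0.034]
wrist_torque [-0.005  0.028  0.003]
finger_gap 0.998
top 520.4242862764245 -0.04396426470713137 [[0.017, 0.993, -0.121, 0.363], [-1.0, 0.017, 0.007, -0.04], [0.009, 0.121, 0.993, 1.588], [0.0, 0.0, 0.0, 1.0]]
scene 378.91608663178914 -0.0911974651515008 [[-0.102, -0.84, 0.532, 1.042], [0.995, -0.084, 0.057, -0.023], [-0.003, 0.535, 0.845, 0.851], [0.0, 0.0, 0.0, 1.0]]
```

View pics/top0.png

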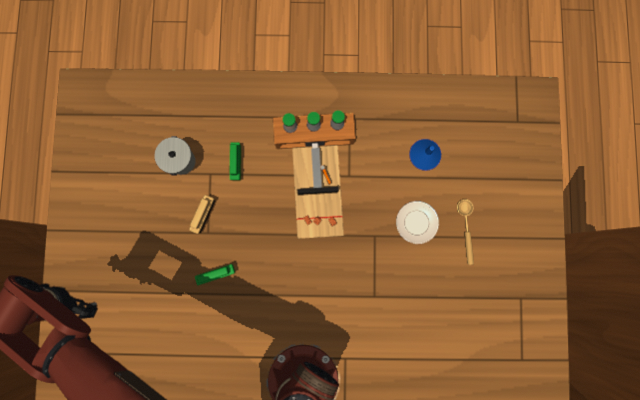

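View pics/scene0.png

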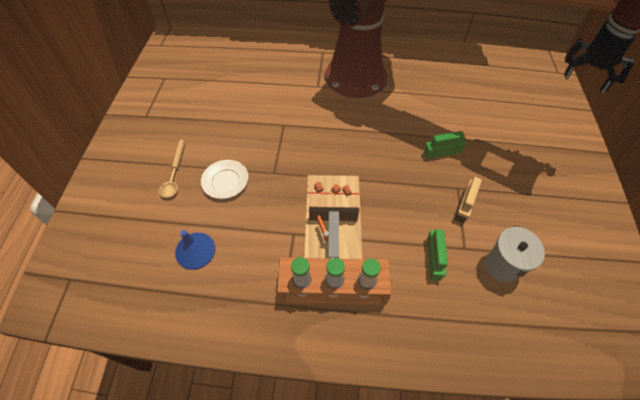

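Top view: up = +x, left = +y. Tan brush is at (202,213) with green decoys nearby. The board spans cols 292–343, rows 145–238, with the bits at (308/319/332, 220) and the red line near row 218. The foot is at row 190 and the orange lever at (326,175).

```bash
cat > meas.py <<'E'
from h import *
def fit(name,f,roi,lo,hi,z=None,zr=None):
    c=dict(np.load(f)) if isinstance(f,str) else f
    W,p=world(c); hsv=cv2.cvtColor(c["color"],cv2.COLOR_RGB2HSV)
    m=cv2.inRange(hsv,lo,hi); k=np.zeros_like(m); x0,x1,y0,y1=roi; k[y0:y1,x0:x1]=1; m=(m>0)&(k>0)
    if zr: m&=(W[...,2]>zr[0])&(W[...,2]<zr[1])
    n,l,st,ce=cv2.connectedComponentsWithStats(m.astype(np.uint8))
    for i in range(1,n):
        if st[i,4]<8: continue
        q=l==i; P=W[q] if z is None else onplane(c,p[q],z)
        r=cv2.minAreaRect((P[:,:2]*1000).astype(np.float32))
        print(name,"px",ce[i].round(0),st[i,4],"z",np.percentile(W[q][:,2],[5,50,95]).round(3),"c",np.round(r[0],1),"sz",np.round(r[1],1),"ang",round(r[2],1))
E
python3 - <<'E'
from meas import *
t="top0.npz"
fit("board",t,(285,350,140,245),(10,40,150),(30,150,255),zr=(0.0,0.012))
fit("red",t,(285,350,205,235),(0,120,60),(8,255,255))
fit("redL",t,(285,350,205,235),(0,120,60),(8,255,255),z=.004)
fit("foot",t,(285,350,180,200),(0,0,0),(180,255,50))
fit("lever",t,(315,340,160,190),(5,170,120),(16,255,255))
fit("sleeve",t,(305,330,140,190),(0,0,60),(180,70,200),zr=(.03,.07))
fit("brush",t,(185,220,190,238),(10,60,130),(30,180,255),zr=(.03,.09))
fit("ridge",t,(185,220,190,238),(0,0,0),(180,255,255),zr=(.06,.09))
fit("rack",t,(265,365,100,155),(0,0,0),(180,255,255),zr=(.07,.09))
c=cv2.imread("pics/top0.png"); s=cv2.imread("pics/scene0.png")
a=cv2.resize(c[135:245,265:365],None,fx=5,fy=5,interpolation=cv2.INTER_CUBIC)[:,:500]
b=cv2.resize(s[165:275,290:345],None,fx=5,fy=5,interpolation=cv2.INTER_CUBIC)
cv2.imwrite("pics/crop0.png",np.hstack([a,b]))
E
```

```text
board px [311. 189.] 1537 z [0.001 0.005 0.01 ] c [599.2 -30.7] sz [219.5 142.3] ang 5.2
board px [331. 164.] 480 z [0.001 0.004 0.009] c [648.  -71.2] sz [125.8  55.3] ang 4.4
board px [319. 229.] 618 z [0.001 0.005 0.01 ] c [455.5 -42.4] sz [ 56.1 142.4] ang 5.0
red px [329. 217.] 28 z [-0.001  0.005  0.013] c [489.2 -72. ] sz [ 4.6 69.8] ang 5.6
redL px [329. 217.] 28 z [-0.001  0.005  0.013] c [489.4 -72.1] sz [ 3.5 70.3] ang 5.1
foot px [318. 190.] 199 z [0.044 0.054 0.06 ] c [482.6 -12.9] sz [111.3 219.1] ang 75.7
lever px [327. 176.] 51 z [0.002 0.047 0.054] c [611.6 -60.3] sz [52.1 13.2] ang 24.8
sleeve px [314. 143.] 17 z [0.042 0.055 0.068] c [705.9 -22.4] sz [ 7.  20.4] ang 20.6
sleeve px [316. 168.] 306 z [0.049 0.055 0.061] c [634.9 -33.2] sz [123.6  32.4] ang 3.4
brush px [199. 214.] 304 z [0.04  0.071 0.078] c [487.6 311.9] sz [ 30.4 116. ] ang 68.4
brush px [205. 214.] 29 z [0.04  0.044 0.049] c [487.8 297.6] sz [ 5.3 51.6] ang 66.0
ridge px [199. 214.] 251 z [0.066 0.073 0.078] c [487.4 311.1] sz [25.  89.7] ang 67.8
rack px [313. 130.] 1674 z [0.076 0.082 0.088] c [746.5 -18.3] sz [ 83.7 240.1] ang 4.2
```

View pics/crop0.png

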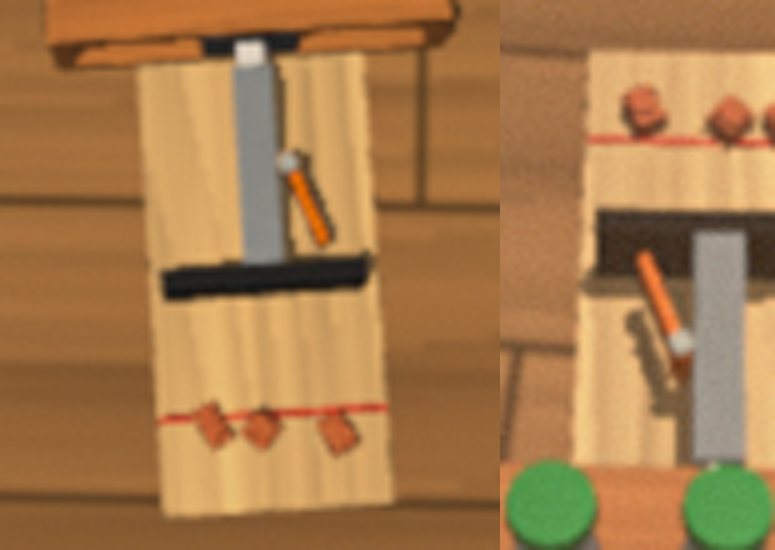

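The crop shows the lever open at about 20°, the foot square across the board, and all three bits on the robot side of or on the red line. Next I'll compute the rack-frame numbers.

```bash
cat > frame.py <<'E'
from h import *
def line(P):
    vx,vy,x,y=cv2.fitLine(P.astype(np.float32),cv2.DIST_HUBER,0,.001,.001).ravel(); return np.array([x,y]),np.array([vx,vy])
def hsvw(c):
    return cv2.cvtColor(c["color"],cv2.COLOR_RGB2HSV),*world(c)
E
python3 - <<'E'
from frame import *
c=dict(np.load("top0.npz")); hsv,W,p=hsvw(c); B=onplane(c,p,.004)*1000
wood=(hsv[...,2]>0)
# board side edges: largest horizontal gradient in V/S per row, rows below the foot and above it
g=cv2.GaussianBlur(c["color"],(3,3),0).astype(float).sum(2); dx=np.abs(np.diff(g,axis=1))
for nm,(a,b) in dict(left=(286,302),right=(334,350)).items():
    P=[]
    for r in list(range(152,184))+list(range(200,234)):
        k=a+np.argmax(dx[r,a:b]); P.append((B[r,k,:2]+B[r,k+1,:2])/2)
    q,d=line(np.array(P)); d*=np.sign(d[0]); print(nm,"yaw",np.arctan2(d[1],d[0]).round(4),"y at x=0.5:",(q[1]+(500-q[0])*d[1]/d[0]).round(1))
P=[]
dy=np.abs(np.diff(g,axis=0))
for k in range(300,340):
    r=230+np.argmax(dy[230:245,k]); P.append((B[r,k,:2]+B[r+1,k,:2])/2)
q,d=line(np.array(P)); print("front edge",q.round(1),np.arctan(-d[0]/d[1]).round(4))
m=(hsv[...,0]<=8)&(hsv[...,1]>120); m[:208]=0;m[228:]=0;m[:,:290]=0;m[:,350:]=0
# narrow red: stripe columns away from bits
P=[]
for k in list(range(297,303))+list(range(313,316))+list(range(325,329))+list(range(337,342)):
    w=np.clip(c["color"][208:226,k,0].astype(float)-c["color"][208:226,k,1].astype(float)-55,0,None)
    if w.sum()>0: r=(w*np.arange(208,226)).sum()/w.sum(); r0=int(r); P.append(B[r0,k,:2]*(1-r+r0)+B[r0+1,k,:2]*(r-r0))
q,d=line(np.array(P)); print("stripe",q.round(1),"yaw",np.arctan(-d[0]/d[1]).round(4)); print(np.round(P,1).tolist())
F=onplane(c,p,.055)*1000
f=(hsv[...,2]<55); f[:180]=0;f[200:]=0;f[:,:296]=0;f[:,342:]=0
n,l,st,ce=cv2.connectedComponentsWithStats(f.astype(np.uint8)); f=l==1+np.argmax(st[1:,4])
P=[]
for k in range(302,336):
    r=np.where(f[:,k])[0]; P.append(((F[r[0],k]+F[r[0]-1,k])/2)[:2]); 
q,d=line(np.array(P)); print("foot inner top edge",q.round(1),np.arctan(-d[0]/d[1]).round(4), "y ends",F[190,np.where(f[190])[0][[0,-1]],1].round(1))
C=onplane(c,p,.018)*1000
b=(hsv[...,0]<14)&(hsv[...,1]>110)&(hsv[...,2]<235); b[:213]=0;b[230:]=0;b[:,:300]=0;b[:,345:]=0
n,l,st,ce=cv2.connectedComponentsWithStats(b.astype(np.uint8))
for i in range(1,n):
    if st[i,4]>15: u,v=np.round(ce[i]).astype(int); print("bit",u,v,st[i,4],C[v,u].round(1),W[l==i][:,2].max().round(3))
E
```

```text
left yaw 0.0784 y at x=0.5: 31.4
right yaw 0.0755 y at x=0.5: -108.8
front edge [428.5 -43.1] 0.0796
stripe [486.5 -33.1] yaw 0.0769
[[482.2, 26.9], [482.5, 23.9], [482.5, 20.8], [482.7, 17.8], [483.0, 14.8], [483.2, 11.7], [484.1, -21.8], [481.7, -24.9], [479.1, -28.0], [488.5, -58.4], [488.8, -61.4], [489.0, -64.4], [487.6, -67.5], [491.7, -94.9], [491.9, -98.0], [492.0, -101.0], [492.0, -104.1], [492.0, -107.1]]
foot inner top edge [572.  -36.6] 0.0946 y ends [ 23.7 -92.1]
bit 321 219 221 [481.  -46.2  18. ] 1.588
```

Everything agrees: rack at (747.5, −19.4) mm with yaw 0.078, stripe at rack x ≈ −261, and the foot's inner face at −176 (expected −175). The brush is at (487, 311) with yaw −0.387. I'll go above the brush now.

```bash
python3 -m inch '-1 -324 -146 90 -0.019;-1 -324 -146 90 -0.019;-1 -324 -146 90 -0.019;-1 -324 -146 90 -0.019;-1 -324 -146 90 -0.019;-1 -324 -146 90 -0.019;-1 -324 -146 90 -0.019;-1 -324 -146 90 -0.019;-1 -324 -146 90 -0.019;-1 -324 -146 90 -0.019' 40
cat > goto.py <<'E'
# usage: goto.py x y z yaw (mm, rad) -> shift in tool axes from the measured pose
import sys; from h import *
o=bot.get_obs(); P=np.array(o["tcp_pos"])*1000; w=o["tcp_rot"][2]
x,y,z,a=map(float,sys.argv[1:5]); d=np.array([x,y,z])-P
print("t",round(float(o["t"]),2),"tcp",P.round(1),"rot",np.round(o["tcp_rot"],3),"gap",round(float(o["finger_gap"]),3),"F",np.round(o["contact_force"],1),"q6",np.round(o["joint_pos"][5],2))
print("shift",(d[0]*np.cos(w)+d[1]*np.sin(w)).round(1),(d[0]*np.sin(w)-d[1]*np.cos(w)).round(1),(-d[2]).round(1),"turn",round(-((a-w+np.pi)%(2*np.pi)-np.pi),3))
E
python3 goto.py 487.5 311 50 2.754
python3 - <<'E'
from meas import *
c=grab("top"); cv2.imwrite("pics/a.png",cv2.resize(c["color"][150:280,140:280,::-1],None,fx=4,fy=4))
E
```

```text
t: 1.1
tcp_pos: [0.4865, 0.3122, 0.1411]
tcp_rot: [3.142, -0.001, 2.753]
contact_force: [-0.8, -0.1, 0.2]
finger_gap: 1.001
t 1.1 tcp [486.5 312.2 141.1] rot [ 3.142e+00 -1.000e-03  2.753e+00] gap 1.001 F [-0.8 -0.1  0.2] q6 -0.73
shift -1.4 -0.7 91.1 turn -0.001
```

View pics/a.png

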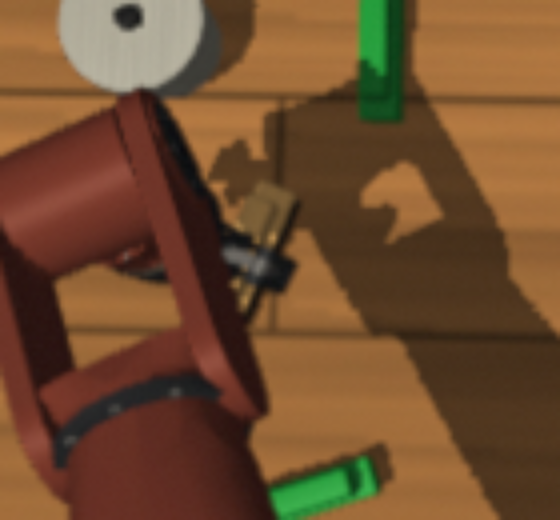

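The gripper sits over the tan brush (crop 265,260). I'll descend and grip.

```bash
python3 -m inch '-1 -1 -1 45 0;-1 -1 -1 80 0;-1 -1 -1 91 0;-1 -1 -1 91 0;1 -1 -1 91 0;1 -1 -1 91 0;1 -1 -1 91 0;1 -1 -1 91 0;1 -1 -1 91 0;1 -1 -1 91 0' 60; python3 -m inch '1 0 0 0 0;1 0 0 0 0;1 0 0 0 0;1 0 0 -20 0;1 0 0 -40 0;1 0 0 -40 0'; python3 goto.py 473.5 65 90 3.2196
```

```text
t: 2.15
tcp_pos: [0.4889, 0.311, 0.0517]
tcp_rot: [3.139, 0.002, 2.754]
contact_force: [0.2, -0.0, 4.8]
finger_gap: 0.243
t: 2.75
tcp_pos: [0.4893, 0.3111, 0.0924]
tcp_rot: [3.138, 0.003, 2.754]
contact_force: [-0.0, 0.0, -2.5]
finger_gap: 0.245
t 2.75 tcp [489.3 311.1  92.4] rot [3.138e+00 3.000e-03 2.754e+00] gap 0.245 F [-0.   0.  -2.5] q6 -0.74
shift -78.5 -233.8 2.4 turn -0.466
```

Gripped: the gap is 21 mm and the force shows the brush's weight. Now to the sweep start beside the board.

```bash
python3 -m inch '1 -16 -46 2 -0.1;1 -32 -93 2 -0.2;1 -48 -140 2 -0.3;1 -64 -187 2 -0.4;1 -78 -234 2 -0.466;1 -78 -234 2 -0.466;1 -78 -234 2 -0.466;1 -78 -234 2 -0.466'; python3 goto.py 473.5 65 58 3.2196
python3 - <<'E'
from meas import *
c=grab("scene"); cv2.imwrite("pics/b.png",cv2.resize(c["color"][130:300,260:480,::-1],None,fx=3.5,fy=3.5))
E
```

```text
t: 3.55
tcp_pos: [0.4708, 0.065, 0.0875]
tcp_rot: [3.141, -0.001, -3.063]
contact_force: [0.4, 0.6, -1.5]
finger_gap: 0.243
t 3.55 tcp [470.8  65.   87.5] rot [ 3.141e+00 -1.000e-03 -3.063e+00] gap 0.243 F [ 0.4  0.6 -1.5] q6 -1.66
shift -2.7 -0.2 29.5 turn 0.0
```

View pics/b.png

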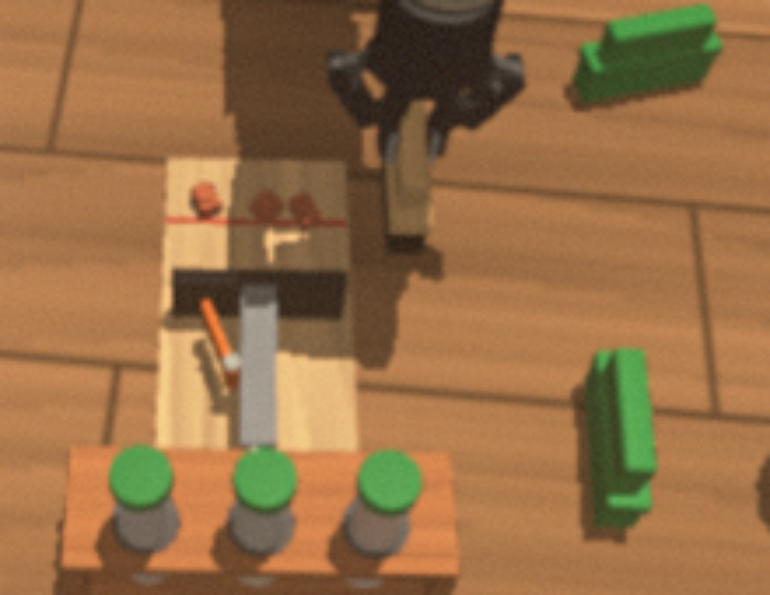

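The brush is parallel to the board, just left of the bits and clear of the foot. I'll lower it and sweep toward −y (tool −y).

```bash
python3 -m inch '1 -2 0 20 0;1 -2 0 29 0;1 -2 0 29 0;1 -2 -15 29 0;1 -2 -30 29 0;1 -2 -40 29 0;1 -2 -50 29 0;1 -2 -60 29 0;1 -2 -70 29 0;1 -2 -80 29 0'; python3 -m inch '1 0 -10 0 0;1 0 -20 0 0;1 0 -30 0 0;1 0 -40 0 0;1 0 -50 0 0;1 0 -60 0 0;1 0 -70 0 0;1 0 -80 0 0;1 0 -90 0 0;1 0 -100 0 0';python3 -m inch '1 0 -5 0 0;1 0 -8 0 0;1 0 -8 0 0;1 0 -8 0 0';  python3 goto.py 487.5 -120 58 3.2196
python3 - <<'E'
from meas import *
c=grab("scene"); cv2.imwrite("pics/c.png",cv2.resize(c["color"][130:300,200:420,::-1],None,fx=3.5,fy=3.5))
E
```

```text
t: 4.6
tcp_pos: [0.4796, -0.016, 0.0594]
tcp_rot: [3.141, -0.0, -3.063]
contact_force: [-0.8, -0.2, -1.5]
finger_gap: 0.244
t: 5.6
tcp_pos: [0.4875, -0.1158, 0.0593]
tcp_rot: [-3.142, -0.0, -3.063]
contact_force: [0.3, 0.4, -1.1]
finger_gap: 0.244
t: 6.0
tcp_pos: [0.4879, -0.1228, 0.0592]
tcp_rot: [3.141, -0.0, -3.063]
contact_force: [0.8, 0.5, -1.3]
finger_gap: 0.245
t 6.0 tcp [ 487.9 -122.8   59.2] rot [ 3.141 -0.    -3.063] gap 0.245 F [ 0.8  0.5 -1.3] q6 -2.04
shift 0.2 2.8 1.2 turn 0.0
```

View pics/c.png

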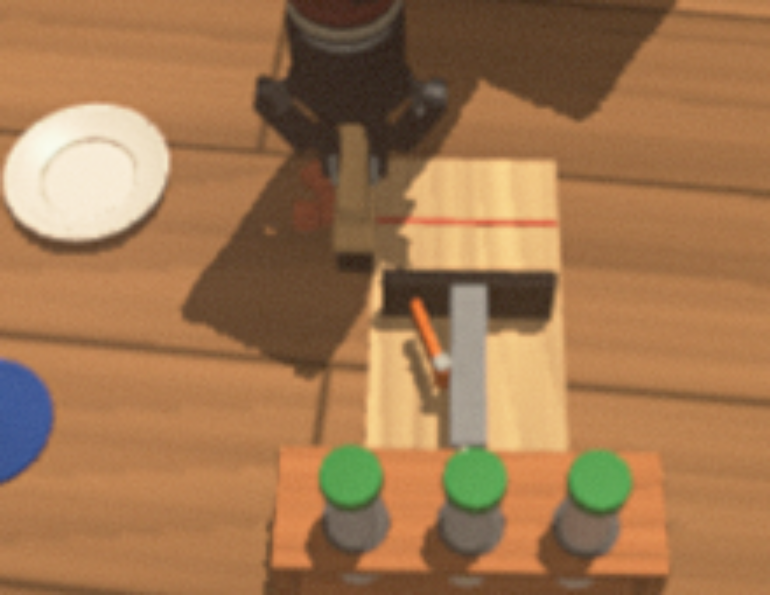

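The board is clear and the bits lie on the shelf left of the brush (around 310,200 in the crop). I'll lift, carry the brush back to the +y side and check the bits before releasing.

```bash
python3 -m inch '1 0 0 -30 0;1 0 20 -50 0;1 0 60 -50 0;1 0 105 -50 0;1 0 150 -50 0;1 0 195 -50 0;1 0 240 -50 0;1 0 275 -50 0;1 0 275 -50 0;1 0 275 -50 0';  python3 goto.py 466.5 152 52 3.2196
python3 - <<'E'
from meas import *
c=grab("top"); np.savez("top1.npz",**c)
s=grab("scene")["color"]
cv2.imwrite("pics/d.png",np.hstack([cv2.resize(x[...,::-1],(400,440),interpolation=cv2.INTER_CUBIC) for x in (c["color"][135:245,275:375],s[150:260,220:320])]))
fit("bits",c,(340,375,200,245),(0,100,30),(8,255,255),z=.018)
E
```

```text
t: 7.05
tcp_pos: [0.466, 0.152, 0.1092]
tcp_rot: [-3.141, -0.0, -3.06]
contact_force: [0.3, -1.1, -1.1]
finger_gap: 0.242
t 7.05 tcp [466.  152.  109.2] rot [-3.141 -0.    -3.06 ] gap 0.242 F [ 0.3 -1.1 -1.1] q6 -1.48
shift -0.5 -0.0 57.2 turn 0.003
```

View pics/d.png

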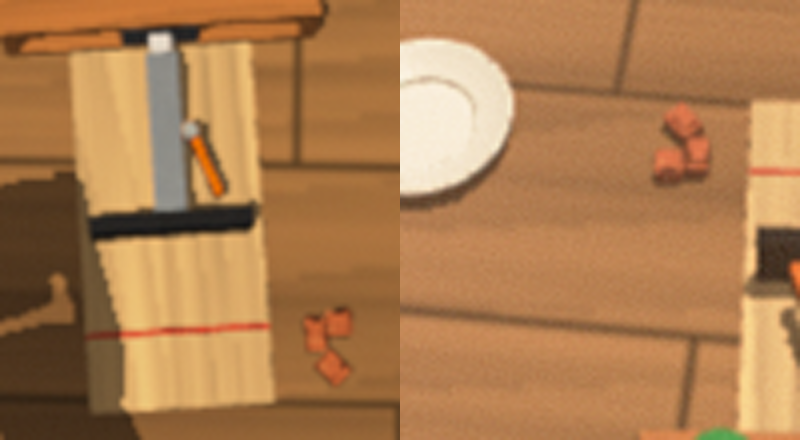

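All three bits are well off the board (crop 320–335, rows 320–370) and the leg has not moved. Setting the brush down.

```bash
python3 -m inch '1 0 0 35 0;1 0 0 48 0;1 0 0 53 0;1 0 0 55 0;1 0 0 56 0;1 0 0 57 0;1 0 0 57 0'; python3 -m inch '1 0 0 0 0;-1 0 0 0 0;-1 0 0 0 0;-1 0 0 0 0;-1 0 0 0 0;-1 0 0 0 0;-1 0 0 -10 0;-1 0 0 -40 0;-1 0 0 -80 0;-1 0 0 -80 0'; python3 goto.py 592 -36 90 3.2196
```

```text
t: 7.85
tcp_pos: [0.4673, 0.1513, 0.0531]
tcp_rot: [3.141, 0.002, -3.063]
contact_force: [-0.2, -0.7, -1.4]
finger_gap: 0.246
t: 8.85
tcp_pos: [0.4716, 0.1522, 0.139]
tcp_rot: [3.14, 0.013, -3.063]
contact_force: [0.6, 0.4, 0.8]
finger_gap: 0.998
t 8.85 tcp [471.6 152.2 139. ] rot [ 3.14   0.013 -3.063] gap 0.998 F [0.6 0.4 0.8] q6 -1.48
shift -105.3 -197.0 49.0 turn 0.0
```

```bash
python3 - <<'E'
from frame import *
c=dict(np.load("top1.npz")); hsv,W,p=hsvw(c); O=np.array([747.5,-19.4]); a=.078
R=np.array([[np.cos(a),np.sin(a)],[-np.sin(a),np.cos(a)]])
def rk(P): return (P[:,:2]*1000-O)@R.T
S=(hsv[...,1]<80)&(hsv[...,2]>60)&(hsv[...,2]<200); S[:150]=0;S[186:]=0;S[:,:305]=0;S[:,330:]=0
q=rk(onplane(c,p[S],.055)); 
for x in range(-165,-80,20):
    s=q[np.abs(q[:,0]-x)<10,1]; print("sleeve",x,len(s),np.percentile(s,[3,50,97]).round(1))
L=(hsv[...,0]<18)&(hsv[...,1]>190)&(hsv[...,2]>120); L[:160]=0;L[190:]=0;L[:,:318]=0;L[:,345:]=0
q=rk(onplane(c,p[L],.052)); r=cv2.minAreaRect(q.astype(np.float32)); print("lever",r, "min",q.min(0),"at",q[q[:,0].argmin()],q[q[:,1].argmin()])
E
python3 -m inch '-1 0 -40 0 0;-1 -20 -80 0 0;-1 -45 -120 0 0;-1 -70 -160 0 0;-1 -95 -190 0 0;-1 -105 -197 0 0;-1 -105 -197 0 0;-1 -105 -197 0 0'; python3 goto.py 588.4 -36.9 70 3.2196
```

```text
sleeve -165 40 [-12.3  -1.7   8.8]
sleeve -145 60 [-13.1  -1.2  10.8]
sleeve -125 57 [-20.9  -2.6   9.7]
sleeve -105 63 [-15.7  -1.3  10.9]
sleeve -85 51 [-11.4  -1.6  10.2]
lever ((-142.79617309570312, -29.84750747680664), (44.530025482177734, 8.051178932189941), 22.73159408569336) min [-164.3618296   -39.35038951] at [-164.3618296   -35.99230421] [-158.52417137  -39.35038951]
t: 9.65
tcp_pos: [0.5855, -0.0361, 0.1317]
tcp_rot: [3.141, -0.002, -3.063]
contact_force: [0.2, 0.2, -1.1]
finger_gap: 0.999
t 9.65 tcp [585.5 -36.1 131.7] rot [ 3.141e+00 -2.000e-03 -3.063e+00] gap 0.999 F [ 0.2  0.2 -1.1] q6 -1.83
shift -2.8 -1.0 61.7 turn 0.0
```

Lever open 0.40 rad, tip at rack y ≈ −42; sleeve axis at y ≈ −1. I'll centre at rack y ≈ −8, descend inside the foot and watch the force.

```bash
python3 -m inch '-1 -3 -4 20 0;-1 -3 -4 45 0;-1 -3 -4 55 0;-1 -3 -4 55 0;-1 -3 -4 55 0'; python3 goto.py 588.7 -40 18 3.2196
python3 - <<'E'
from meas import *
s=grab("scene")["color"]; t=grab("top")["color"]
cv2.imwrite("pics/e.png",np.hstack([cv2.resize(x[...,::-1],(400,480),interpolation=cv2.INTER_CUBIC) for x in (s[160:280,285:385],t[135:255,265:365])]))
E
```

```text
t: 10.15
tcp_pos: [0.5896, -0.0399, 0.0777]
tcp_rot: [3.142, -0.0, -3.062]
contact_force: [0.3, -0.9, 0.4]
finger_gap: 1.0
t 10.15 tcp [589.6 -39.9  77.7] rot [ 3.142 -0.    -3.062] gap 1.0 F [ 0.3 -0.9  0.4] q6 -1.84
shift 0.9 0.0 59.7 turn 0.001
```

View pics/e.png

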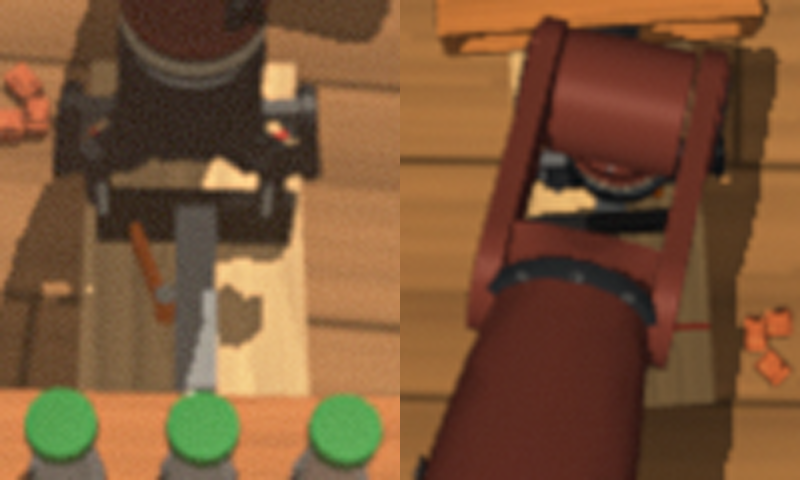

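The fingers straddle the sleeve and lever (scene crop 100 and 268, row 195). Descending in two stages.

```bash
python3 -m inch '-1 0 0 10 0;-1 0 0 20 0;-1 0 0 28 0;-1 0 0 28 0'; python3 -m inch '-1 0 0 8 0;-1 0 0 16 0;-1 0 0 24 0;-1 0 0 31 0;-1 0 0 31 0;-1 0 0 31 0'; python3 goto.py 588.7 -40 18 3.2196
```

```text
t: 10.65
tcp_pos: [0.5881, -0.0405, 0.047]
tcp_rot: [3.141, -0.004, -3.064]
contact_force: [-1.3, -0.1, 0.4]
finger_gap: 1.0
t: 11.25
tcp_pos: [0.5897, -0.0407, 0.0179]
tcp_rot: [3.141, -0.001, -3.063]
contact_force: [1.1, 1.3, 0.0]
finger_gap: 0.998
t 11.25 tcp [589.7 -40.7  17.9] rot [ 3.141e+00 -1.000e-03 -3.063e+00] gap 0.998 F [1.1 1.3 0. ] q6 -1.84
shift 0.9 0.8 -0.1 turn 0.0
```

No contact on the way down. Pulling 70 mm of about 77 first, then looking.

```bash
python3 -m inch '-1 6 0 0 0;-1 14 0 0 0;-1 22 0 0 0;-1 30 0 0 0;-1 38 0 0 0;-1 46 0 0 0;-1 54 0 0 0;-1 62 0 0 0;-1 70 0 0 0;-1 70 0 0 0'; python3 goto.py 512 -46 18 3.2196
python3 - <<'E'
from meas import *
S=grab("scene"); T=grab("top"); np.savez("s2.npz",**S); np.savez("t2.npz",**T)
s,t=S["color"],T["color"]
cv2.imwrite("pics/f.png",np.hstack([cv2.resize(x[...,::-1],(400,480),interpolation=cv2.INTER_CUBIC) for x in (s[140:260,285:385],t[135:255,265:365])]))
E
```

```text
t: 12.25
tcp_pos: [0.5191, -0.0464, 0.0186]
tcp_rot: [-3.142, -0.001, -3.064]
contact_force: [3.2, 0.6, 1.8]
finger_gap: 0.999
t 12.25 tcp [519.1 -46.4  18.6] rot [-3.142e+00 -1.000e-03 -3.064e+00] gap 0.999 F [3.2 0.6 1.8] q6 -1.87
shift 7.1 0.9 0.6 turn 0.0
```

View pics/f.png

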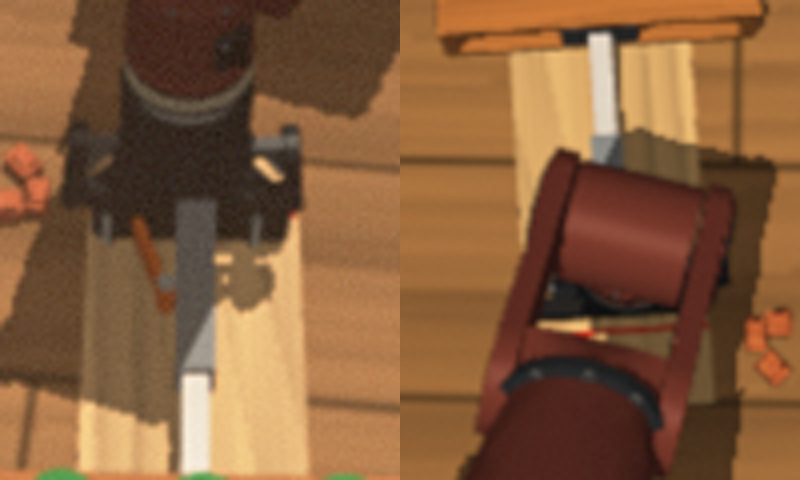

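The leg follows (force ≈3 N) with the lever still open. The foot is just short of the line: in the top crop its edge is at row 315 and the stripe at row 330, before parallax. I'll measure the remaining gap.

```bash
cat > gap.py <<'E'
import sys
from frame import *
O=np.array([747.5,-19.4]); a=.078
R=np.array([[np.cos(a),np.sin(a)],[-np.sin(a),np.cos(a)]])
def rk(P): return (P[...,:2]*1000-O)@R.T
def run(c):
    hsv,W,p=hsvw(c); q0=rk(onplane(c,p,.004)); q5=rk(onplane(c,p,.055)); V=cv2.GaussianBlur(c["color"],(3,1),0).astype(float).sum(2)
    # stripe: red pixels in board plane
    d=c["color"][...,0].astype(float)-c["color"][...,1]; rat=d/(c["color"][...,0]+1.)
    s=(rat>.55)&(np.abs(q0[...,0]+261)<10)&(np.abs(q0[...,1])<66); 
    print("stripe x",np.round(np.median(q0[s],0),1),s.sum())
    # foot outer top edge: per column last dark row
    E=[]
    for k in range(295,345):
        r=np.where((V[:,k]<130)&(q5[:,k,0]<-170)&(q5[:,k,0]>-275)&(np.abs(q5[:,k,1])<60))[0]
        if len(r): E.append(((q5[r[-1],k]+q5[r[-1]+1,k])/2).round(1).tolist())
    print("foot outer edges",E)
    # sleeve inner rim: bright bar -> grey sleeve, along sleeve centre columns
    for k in range(314,319):
        col=V[:,k]; r=np.where((np.abs(q5[:,k,0]+115)<35))[0]; g=np.diff(col[r]); i=r[np.argmin(g)]
        print("rim",k,((q5[i,k]+q5[i+1,k])/2).round(1),g.min())
run(dict(np.load(sys.argv[1])))
E
python3 gap.py t2.npz
```

```text
stripe x [-261.5    4.2] 24
foot outer edges [[-253.3, 58.5], [-253.4, 55.5], [-253.6, 52.6], [-253.8, 49.6], [-254.0, 46.7], [-254.2, 43.7], [-254.3, 40.8], [-251.6, 37.7], [-251.7, 34.7], [-251.9, 31.8], [-252.1, 28.8], [-252.3, 25.9], [-252.4, 22.9], [-252.6, 20.0], [-276.4, 18.4], [-253.0, 14.1], [-253.2, 11.1], [-253.3, 8.2], [-253.5, 5.2], [-253.7, 2.3], [-253.9, -0.7], [-254.1, -3.6], [-254.2, -6.6], [-254.4, -9.5], [-254.6, -12.5], [-254.8, -15.4], [-255.0, -18.4], [-255.1, -21.3], [-255.3, -24.3], [-255.5, -27.2], [-255.7, -30.2], [-252.9, -33.3], [-253.1, -36.3], [-253.3, -39.2], [-253.4, -42.2], [-253.6, -45.1], [-253.8, -48.1], [-236.2, -52.2]]
rim 314 [-139.6    7.3] -167.0
rim 315 [-139.7    4.3] -161.0
rim 316 [-1.188e+02  1.000e-01] -135.0
rim 317 [-119.    -2.9] -125.0
rim 318 [-119.2   -5.9] -105.0
```

Three estimates agree: toe at −253 to −254 and stripe at −261.3, so 7.5 mm to go.

```bash
python3 -m inch '-1 4 1 0 0;-1 7.5 2 0 0;-1 7.5 2 0 0;-1 7.5 2 0 0;-1 7.5 2 0 0;-1 7.5 2 0 0;-1 7.5 2 0 0;-1 7.5 2 0 0'; python3 goto.py 512 -46 18 3.2196
python3 - <<'E'
from meas import *
T=grab("top"); np.savez("t3.npz",**T)
E
python3 gap.py t3.npz
```

```text
t: 13.15
tcp_pos: [0.5129, -0.0452, 0.0184]
tcp_rot: [-3.141, 0.001, -3.063]
contact_force: [4.6, -3.3, -0.1]
finger_gap: 1.0
t 13.15 tcp [512.9 -45.2  18.4] rot [-3.141e+00  1.000e-03 -3.063e+00] gap 1.0 F [ 4.6 -3.3 -0.1] q6 -1.87
shift 1.0 -0.7 0.4 turn 0.0
stripe x [-259.7   27. ] 63
foot outer edges [[-262.1, 59.0], [-259.4, 55.8], [-259.5, 52.9], [-259.7, 50.0], [-259.9, 47.0], [-260.1, 44.1], [-260.2, 41.1], [-260.4, 38.2], [-260.6, 35.2], [-260.8, 32.3], [-261.0, 29.3], [-261.1, 26.4], [-261.3, 23.4], [-261.5, 20.5], [-261.7, 17.5], [-261.9, 14.6], [-262.0, 11.6], [-262.2, 8.7], [-262.4, 5.8], [-262.6, 2.8], [-262.8, -0.1], [-262.9, -3.1], [-263.1, -6.0], [-263.3, -9.0], [-263.5, -11.9], [-263.7, -14.9], [-260.9, -18.0], [-261.1, -21.0], [-261.2, -23.9], [-261.4, -26.9], [-261.6, -29.8], [-261.8, -32.8], [-262.0, -35.7], [-262.1, -38.7], [-262.3, -41.6], [-262.5, -44.6], [-247.9, -48.5], [-173.5, -56.2], [-173.7, -59.2]]
rim 314 [-124.5    6.4] -123.0
rim 315 [-124.7    3.4] -142.0
rim 316 [-124.8    0.5] -143.0
rim 317 [-125.    -2.5] -150.0
rim 318 [-125.2   -5.5] -156.0
```

The toe is at −260.9 (arm) and −261.7 (edge) against the stripe at about −261.3, i.e. on the mark. It has been held there over 0.5 s with the lever open; now closing the fingers on lever and sleeve.

```bash
python3 -m inch '-1 0 0 0 0;-1 0 0 0 0;-0.6 0 0 0 0;-0.4 0 0 0 0;-0.2 0 0 0 0;0 0 0 0 0;0.2 0 0 0 0;0.4 0 0 0 0;1 0 0 0 0;1 0 0 0 0' 40; python3 -m inch '1 0 0 0 0;1 0 0 0 0;1 0 0 0 0;1 0 0 0 0;1 0 0 0 0;1 0 0 0 0;1 0 0 0 0;1 0 0 0 0'; python3 goto.py 512 -46 18 3.2196
python3 - <<'E'
from meas import *
S=grab("scene"); T=grab("top"); np.savez("t4.npz",**T)
s,t=S["color"],T["color"]
cv2.imwrite("pics/g.png",np.hstack([cv2.resize(x[...,::-1],(400,480),interpolation=cv2.INTER_CUBIC) for x in (s[140:260,285:385],t[135:255,265:365],s[140:260,370:470])])[:,:800] if 0 else np.hstack([cv2.resize(s[140:260,285:485,::-1],(800,480),interpolation=cv2.INTER_CUBIC)]))
E
python3 gap.py t4.npz
```

```text
t: 14.2
tcp_pos: [0.5129, -0.0423, 0.0192]
tcp_rot: [3.137, 0.001, -3.065]
contact_force: [2.9, 7.8, 10.0]
finger_gap: 0.385
t: 15.0
tcp_pos: [0.5129, -0.0423, 0.0192]
tcp_rot: [3.137, 0.001, -3.065]
contact_force: [3.3, 6.9, 9.6]
finger_gap: 0.391
t 15.0 tcp [512.9 -42.3  19.2] rot [ 3.137e+00  1.000e-03 -3.065e+00] gap 0.391 F [3.3 6.9 9.6] q6 -1.87
shift 1.2 -3.6 1.2 turn -0.001
stripe x [-259.8   30.1] 59
foot outer edges [[-259.2, 58.8], [-259.4, 55.8], [-259.5, 52.9], [-259.7, 50.0], [-259.9, 47.0], [-260.1, 44.1], [-260.2, 41.1], [-260.4, 38.2], [-260.6, 35.2], [-260.8, 32.3], [-258.0, 29.2], [-258.2, 26.2], [-258.4, 23.3], [-258.5, 20.3], [-261.7, 17.5], [-261.9, 14.6], [-262.0, 11.6], [-262.2, 8.7], [-262.4, 5.8], [-262.6, 2.8], [-262.8, -0.1], [-262.9, -3.1], [-263.1, -6.0], [-263.3, -9.0], [-263.5, -11.9], [-260.7, -15.1], [-260.9, -18.0], [-261.1, -21.0], [-261.2, -23.9], [-261.4, -26.9], [-261.6, -29.8], [-261.8, -32.8], [-262.0, -35.7], [-262.1, -38.7], [-262.3, -41.6], [-259.5, -44.7], [-241.9, -48.8], [-173.5, -56.2], [-173.7, -59.2]]
rim 314 [-124.5    6.4] -114.0
rim 315 [-124.7    3.4] -135.0
rim 316 [-124.8    0.5] -150.0
rim 317 [-125.    -2.5] -178.0
rim 318 [-125.2   -5.5] -187.0
```

View pics/g.png

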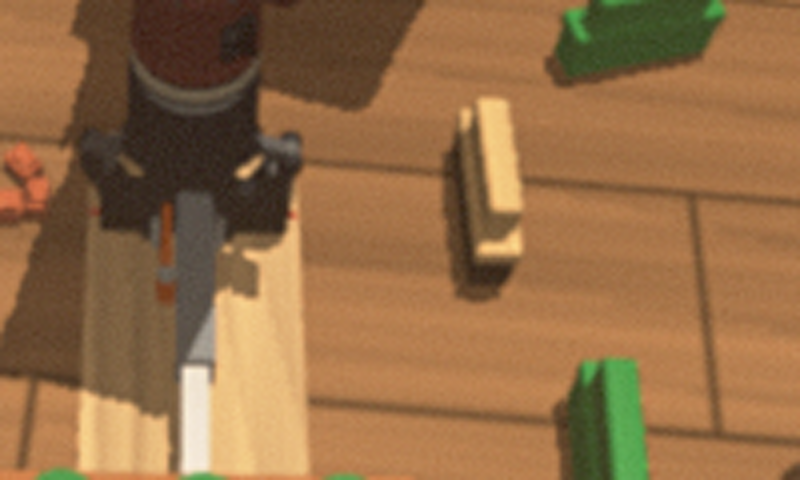

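The lever lies flat along the sleeve. The gap is 33.2 mm with the same −1.3 mm bias as the 22 mm ridge, which gives 34.5 mm, so it is shut. The toe stays at −261 against the stripe at −261.3, and the brush stands upright well off the board. Handing in.

```bash
python3 -c "
from bench import bot
print(bot.sign_off()); o=bot.get_obs(); print(o['t'],o['tcp_pos'],o['finger_gap'])"
```

```text
the job is handed in; nothing more can be done
None
the job is handed in; nothing more can be done
```

I did every step and handed the job in at about 15 s of the 64 s allowed; no verdict was reported.

- **Bits:** I swept all three off the board toward −y using only the brush. The pictures show them lying on the shelf well clear of its edge.
- **Brush:** It is released and standing upright on the shelf, about 190 mm to the +y side of the board's middle line.
- **Leg:** I hooked the foot and pulled it to the red line with the lever still open, and held it there for over 0.5 s before closing. The arm pose puts the foot's outer face at −260.9 mm in the rack frame and the foot edge in the top picture at about −261, against the line at −261.3.
- **Lever:** It is shut. The finger gap corrects to 34.5 mm, the width of sleeve and lever together, and the lever looks parallel to the sleeve. The fingers still grip at 40 N.

**Checks that disagreed:**
- The sleeve rim in the top picture puts the foot at about −259 mm. One pixel there is 3 mm, and this is still within the 5 mm allowed.
- The last automatic reading of the stripe was −259.8 mm, with the arm and its shadow hiding part of it.
- A sideways force of about 7 N remained because the grip is roughly 3 mm off centre. It was steady and I left it.
- I did not measure the saucer, pail, funnel or spoon again at the end. Nothing was moved near them.

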